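# Pull the push-fit grip off a joystick and rack it

## Task

Take the orange hand grip off the joystick: it is a tight push fit, so twist it to and fro on its spindle while you pull it gently up, without lifting the joystick out of its dock. Lay the grip down on its side on the blue mat and let go, then take it again across its side and lay it in the two notches of the wooden rack. Leave the phone, the remote and the mug where they are.

Things in the scene. Friction and masses are not known exactly. Their poses are not given: they have to be found in the camera images.
- grip: Orange hand grip: an upright square bar 38 x 38 mm, 140 mm long, about 0.23 kg, black dot on its top. Origin at the centre of its foot (open, bored end), z along the bar to the top end, x and y square to its flat faces. At the start it is pushed onto the joystick's spindle, foot 54 mm and top 194 mm above the desk, its x along the dock's x. The spindle is round: it can be turned either way.
- grip_mid (a point): Middle of the grip, on its axis 70 mm from the foot; axes as the grip.
- spindle_tip (a point): Round tip of the joystick's vertical steel spindle (20 mm thick), 92 mm above the desk at the start. Sprung shoes in the grip clamp the spindle for the first 27 mm of lift (clear of it at 40 mm). Sliding off straight takes some 15 to 21 N; twisting about 0.2 N m. While turning, little pull is needed if it rises slowly, 2 to 3 mm per half radian of turn.
- dock: Black square dock, 150 x 150 mm with an 18 mm high rim, screwed to the desk. Origin at the centre of its underside on the desk, z up. The joystick sits in it, and the spindle stands on its z axis.
- joystick (a joint): How far the joystick (white box 126 x 126 x 40 mm with black collar and steel spindle, 1.1 kg) is lifted straight up out of the dock, in m; 0 when home. It cannot turn or slide in the dock, but only its weight keeps it down, so a straight pull on the grip lifts it. More than 4 mm is a fault.
- mat: Blue mat, 200 mm (x) by 220 mm (y), 3 mm thick, fixed to the desk. Origin at the centre of its underside on the desk, z up.
- rack: Fixed plywood rack, z up, origin under its centre on the desk; a stored grip lies along its y, either way. Base 110 (x) x 120 (y) x 8 mm; two cheeks 12 mm thick at y = -42 and +42 mm, 78 mm wide in x, 72 mm apart. Each has an open notch 52 mm wide in x, floor 70 mm, horns 96 mm above the desk. A grip lying home has its axis above the rack's y axis, 89 mm above the desk.
- phone: Black phone lying on the desk, 74 (x) x 150 (y) x 9 mm, loose, origin at the centre of its underside. Bystander.
- remote: White remote control lying on the desk, 50 (x) x 150 (y) x 20 mm, loose, origin at the centre of its underside. Bystander.
- mug: Blue mug, 80 mm across and 92 mm high, handle towards its +y, loose, origin at the centre of its underside. Bystander.
Not all that is in view belongs to the job. Several things have the shape of the grip; the one meant has the colours described above.

How it is judged:
By the outcome, as a careful person would: the job done as asked, in the order asked, and still so for the second after the job is handed in, with the robot touching nothing.
It also fails if it takes over 72 s, if anything falls off the work surface, if the arm or the gripper's body presses on something with over 40 N, if the wrist force passes 120 N, or if a joint passes its speed limit or range.

## Robot

A 6-joint arm with a two-finger parallel gripper is mounted at the origin on the work surface. World frame = base frame: x ahead of the robot, y to its left, z up, the work surface at z = 0. Lengths are in m, angles in rad, forces in N, time in s.
With the tool pointing down it reaches from about 0.35 to 0.975 m from the base axis. Payload 4.9 kg.
Tool frame: the origin (TCP) lies at the very end of the fingers, on their centre line; the grasp point (between the pads) lies 19 mm behind it; z points along the fingers, y is the line along which they close (so a half turn about z gives the same grasp; the last joint's range is limited). The gripper opens to 85 mm and grips with 20 to 120 N. Pads are 22 mm wide; open, the fingers measure 114 mm over their backs; the gripper's body (76 mm by 85 mm) begins 54 mm behind the grasp point. The pads swing forward as they close: fully open they stand 13 mm farther back than shut.
Start: joints at [1.212, 0.053, 1.613, -0, 1.476, -0.119], TCP at [0.148, 0.607, 0.231] pointing down, gripper open.
Joint ranges: [-3.01, 3.01], [-1.01, 2.22], [0.06, 2.58], [-1.02, 4.17], [0.09, 2.62], [-3.14, 3.14]. Speed limits (rad/s): [2.57, 2.57, 3.14, 3.14, 3.14, 3.14].

## Interface

Orientations are given as a unit quaternion [w, x, y, z].
In Python, from plant import manip gives the robot as it stands.
- The arm moves only by the tool play_rows, never from a script. Its argument "series" is a list that holds one entry, the list of rows, each a list of 7 numbers: the shift along the world's x, y, z in m, then the turn, a rotation vector about the world's x, y, z in degrees, then the opening, from 0 (shut) to 1 (fully open). In form: [[[dx, dy, dz, rx, ry, rz, grip], ...]]. A call has 1 to 10 rows; each row shifts and turns the commanded pose from where the row before left it; what a row does not reach is not made up. A row lasts 1/10 s, in which the tool goes at most 50 mm and 8.59 degrees, less where a joint would pass 70% of its speed; a pose out of reach is approached as far as the arm can. A call with a gripper value outside its range is refused whole. The fingers move at their own pace and stop on an object; the grip force is fixed at half the most. Time passes only in rows, so rows that do not move let the fingers close. It gives the time, the measured TCP pose, the force, the opening and the grip force at its end, in the units of the state.
- manip.state(): the state, without advancing time (a new reading comes with each control period).
- manip.grab_frame(name): name is "scene" or "top" or "wrist"; returns a dict with "frame" (480x640x3 uint8, blue, green, red), "mtx" (3x3 intrinsics, pixels), "R" (3x3) and "t" (3): a world point X has camera coordinates R X + t. Camera axes: x right, y down, z forward; pixel columns grow to the right and rows downward; lengths in m; the calibration is good to about 2 mm. The wrist camera is an equidistant fisheye: a pixel r from the principal point sees the ray r / f radians off the axis. A picture is of the moment at which its call begins. There is no depth.
- manip.job_done(): hands the job in; it is judged then, once.
The state is a dict: "time": time; "joint_pos": joint angles; "joint_vel": joint speeds; "joint_efforts": joint torques, N m; "tool_pos": TCP position; "tool_rot": TCP orientation; "contact_force": force on the tool from outside, world axes, zero at the start; "ft_torque": the same for the moment, N m; "gripper_width": opening from 0.0 (shut) to 1.0 (fully open); "grasp_force": force on a finger pad.
Only numpy, scipy, OpenCV 4.12 (cv2) and the standard library are available. Lean on these libraries where they do the work, as an engineer would, in place of code of your own. Each camera call takes 0.05 s, during which the arm holds its last target. There are 200 camera calls.

## Working session

There is one attempt and no reset: what is moved stays moved. The work goes in short steps, Python scripts to look and compute and a tool call to move; the robot and the scene stay as the last step left them, time stands still between calls to the robot, and variables do not carry over. Pictures are saved under pics/ and viewed, at most 10 in all, crops included, and the job is handed in when it is done.

Besides the shell and the picture viewer there is one more tool, called after "Request:" in YAML: its name, and indented under it one key for each argument. play_rows: Moves the arm, as the interface text tells. Its arguments: {"type":"object","properties":{"series":{"type":"array"}},"required":["series"]}

```bash
mkdir -p pics; cat > h.py <<'E'
from plant import manip
import numpy as np, cv2, pickle
def grab(n,tag):
    f=manip.grab_frame(n); cv2.imwrite(f"pics/{tag}.png",f["frame"]); pickle.dump(f,open(f"pics/{tag}.pkl","wb")); return f
def ld(tag): return pickle.load(open(f"pics/{tag}.pkl","rb"))
def back(f,u,v,z):
    d=f["R"].T@np.linalg.solve(f["mtx"],[u,v,1.]); c=-f["R"].T@f["t"]
    return c+d*(z-c[2])/d[2]
def proj(f,X):
    p=f["mtx"]@(f["R"]@np.array(X)+f["t"]); return p[:2]/p[2]
E
python3 - <<'E'
from h import *
for n in("scene","top"):
    f=grab(n,n+"0"); print(f["mtx"].tolist(),(-f["R"].T@f["t"]).round(3),f["R"].round(2).tolist())
print(manip.state())
E
```

```text
[[544.1799720504474, 0.0, 322.56905803693587], [0.0, 544.1799720504474, 239.06177903827242], [0.0, 0.0, 1.0]] [ 1.461 -0.308  1.024] [[0.31, 0.95, 0.0], [0.66, -0.21, -0.72], [-0.69, 0.22, -0.69]]
[[611.9437242783748, 0.0, 314.00830978623503], [0.0, 611.9437242783748, 232.16994094611178], [0.0, 0.0, 1.0]] [ 0.248 -0.023  1.434] [[0.02, -1.0, -0.0], [-0.98, -0.02, -0.21], [0.21, 0.01, -0.98]]
{'time': 0.1, 'joint_pos': array([ 1.21203417e+00,  5.32790914e-02,  1.61417932e+00, -1.47680707e-05,
        1.47597998e+00, -1.18996085e-01]), 'joint_vel': array([ 0.00077125, -0.00125362, -0.00207029,  0.00021547, -0.00316523,
        0.00030714]), 'joint_efforts': array([ 2.86731074e-04, -3.94900596e+01, -3.71364713e+01, -1.29167311e-04,
        3.85712789e-03,  9.12400422e-08]), 'tool_pos': array([0.14822251, 0.60658505, 0.23017972]), 'tool_rot': array([-2.11221017e-04,  1.19595332e-01,  9.92822293e-01, -8.98398278e-04]), 'contact_force': array([-0.30602356, -0.48263661, -0.18330067]), 'ft_torque': array([-0.06103255,  0.04915224,  0.03590239]), 'grasp_force': 0.0, 'gripper_width': 0.996222606495569}
```

View pics/scene0.png

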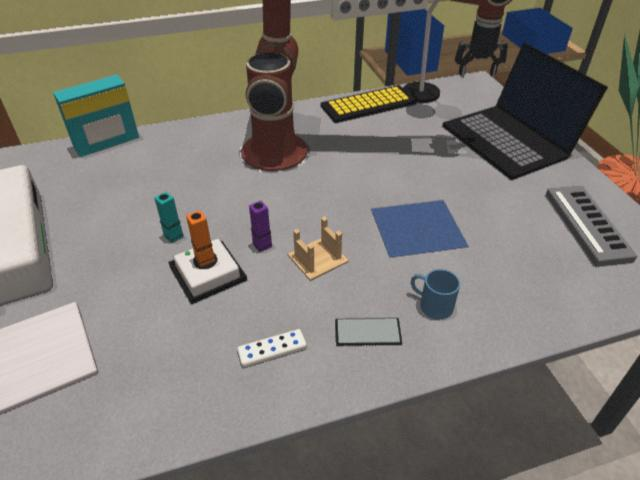

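View pics/top0.png

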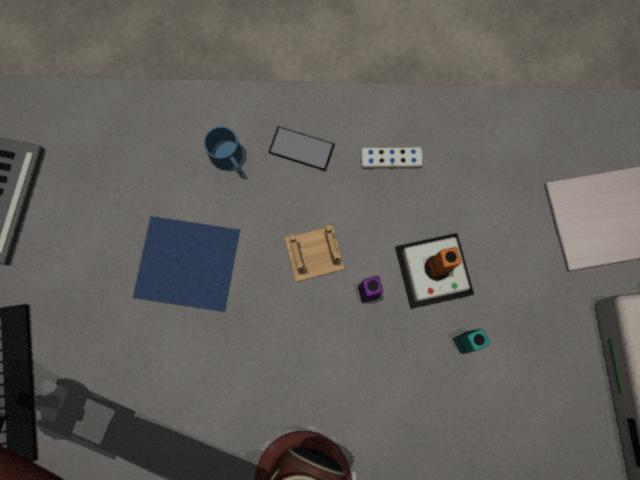

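The orange grip is on the joystick at scene (200,240), top (448,260). The look-alikes are teal at scene (168,217), top (473,340), and purple at scene (260,225), top (371,288). The orange one with the black dot, on the white joystick in the black dock, is the one described. I'll check it in an enlarged crop.

```bash
python3 - <<'E'
from h import *
a=ld("top0")["frame"]
c=cv2.resize(a[215:325,275:485],None,fx=3.8,fy=3.8,interpolation=cv2.INTER_CUBIC)[:,:798]
cv2.imwrite("pics/c1.png",c)
b=ld("scene0")["frame"]
c=cv2.resize(b[185:305,150:360],None,fx=3.8,fy=3.8,interpolation=cv2.INTER_CUBIC)
cv2.imwrite("pics/c2.png",c)
E
```

```text
(no output)
```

View pics/c1.png

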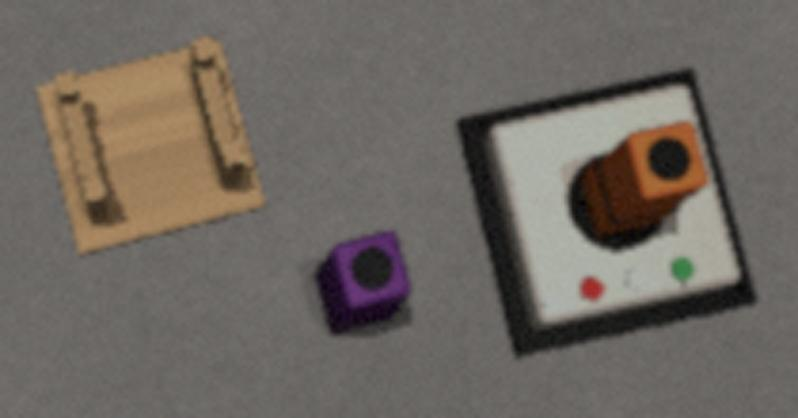

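View pics/c2.png

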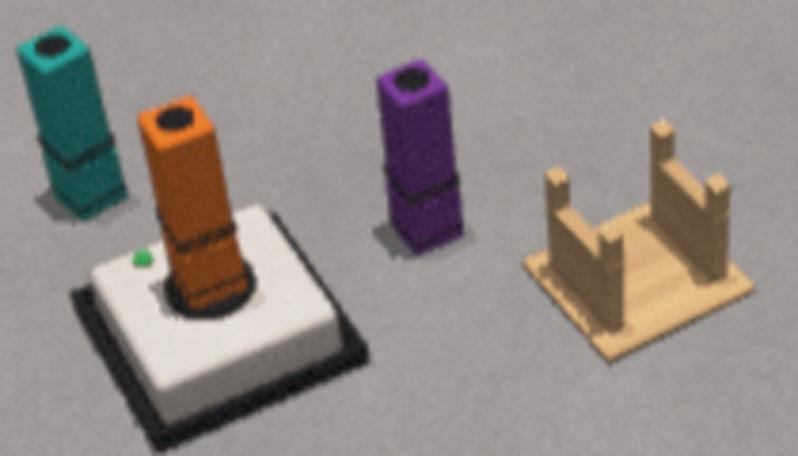

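Both crops confirm it: the orange bar has a black dot on top (c1 (669,159)) and sits on the black collar of the white joystick in the dock. The rack is at c1 (150,145), with its cheeks at left and right, so its y axis runs roughly left to right in the picture.

```bash
python3 - <<'E'
from h import *
t=ld("top0"); s=ld("scene0")
T=lambda x,y,z: back(t,275+(x+.5)/3.8-.5,215+(y+.5)/3.8-.5,z)
S=lambda x,y,z: back(s,150+(x+.5)/3.8-.5,185+(y+.5)/3.8-.5,z)
def rep(n,P):
    P=np.array(P); e=[np.degrees(np.arctan2(*(P[(i+1)%len(P)]-P[i])[1::-1])).round(1) for i in range(len(P))]
    L=[np.linalg.norm(P[(i+1)%len(P)]-P[i]).round(3) for i in range(len(P))]
    print(n,P.mean(0).round(4),e,L)
rep("dock T",[T(*p,.018) for p in[(460,120),(692,70),(755,300),(517,354)]])
print("dot T",T(669,159,.194).round(4),"dot S",S(175,119,.194).round(4))
rep("gtop T",[T(*p,.194) for p in[(622,140),(693,122),(706,188),(640,205)]])
rep("gtop S",[S(*p,.194) for p in[(139,114),(194,98),(214,133),(152,151)]])
rep("rackbase T",[T(*p,.008) for p in[(38,88),(213,38),(265,206),(82,252)]])
rep("rackbase S",[S(*p,.008) for p in[(524,264),(610,362),(755,287),(662,200)]])
rep("horn S",[S(*p,.096) for p in[(557,175),(610,237),(716,183),(662,127)]])
rep("horn T",[T(*p,.096) for p in[(67,80),(96,208),(236,172),(205,48)]])
rep("mat T",[back(t,*p,.003) for p in[(150,217),(240,228),(226,311),(134,298)]])
rep("mat S",[back(s,*p,.003) for p in[(372,207),(442,202),(466,245),(388,254)]])
rep("remote",[back(t,*p,.02) for p in[(361,147),(422,147),(423,167),(362,168)]])
for n,q in(("purple",(371,269)),("teal",None)):
    if q: print(n,T(*q,.14).round(3))
print("teal",back(t,479,339,.14).round(3))
E
```

```text
dock T [ 0.4722 -0.2945  0.018 ] [np.float64(-76.3), np.float64(-166.3), np.float64(104.1), np.float64(13.3)] [np.float64(0.149), np.float64(0.147), np.float64(0.15), np.float64(0.148)]
dot T [ 0.4729 -0.2954  0.194 ] dot S [ 0.4726 -0.2951  0.194 ]
gtop T [ 0.4703 -0.2933  0.194 ] [np.float64(-74.3), np.float64(-170.4), np.float64(105.8), np.float64(14.3)] [np.float64(0.04), np.float64(0.037), np.float64(0.037), np.float64(0.037)]
gtop S [ 0.477  -0.2959  0.194 ] [np.float64(97.9), np.float64(10.3), np.float64(-82.6), np.float64(-175.5)] [np.float64(0.034), np.float64(0.037), np.float64(0.038), np.float64(0.036)]
rackbase T [ 0.5075 -0.013   0.008 ] [np.float64(-72.3), np.float64(-162.1), np.float64(105.6), np.float64(16.7)] [np.float64(0.114), np.float64(0.111), np.float64(0.117), np.float64(0.107)]
rackbase S [ 0.5122 -0.0136  0.008 ] [np.float64(16.0), np.float64(107.3), np.float64(-161.5), np.float64(-73.8)] [np.float64(0.109), np.float64(0.12), np.float64(0.107), np.float64(0.115)]
horn S [ 0.509  -0.0132  0.096 ] [np.float64(13.8), np.float64(108.5), np.float64(-165.3), np.flo
[... 176 characters left out ...]
.8), np.float64(104.7)] [np.float64(0.078), np.float64(0.084), np.float64(0.076), np.float64(0.084)]
mat T [0.477 0.286 0.003] [np.float64(-95.7), np.float64(173.5), np.float64(83.4), np.float64(-6.3)] [np.float64(0.219), np.float64(0.2), np.float64(0.218), np.float64(0.197)]
mat S [0.475  0.2882 0.003 ] [np.float64(78.5), np.float64(-6.6), np.float64(-98.7), np.float64(170.9)] [np.float64(0.208), np.float64(0.184), np.float64(0.215), np.float64(0.194)]
remote [ 0.7458 -0.1967  0.02  ] [np.float64(-88.6), np.float64(-178.0), np.float64(92.3), np.float64(3.1)] [np.float64(0.149), np.float64(0.051), np.float64(0.148), np.float64(0.054)]
purple [ 0.416 -0.139  0.14 ]
teal [ 0.309 -0.362  0.14 ]
```

Request:
play_rows:
  series:
    - [[0,0,0.04,0,0,0,1],[0,0,0.04,0,0,0,1],[0.02,-0.04,0.03,1.9,7.7,0,1],[0.02,-0.04,0,1.9,7.7,0,1],[0.02,-0.04,0,0,0,0,1],[0.02,-0.04,0,0,0,0,1]]

```text
time: 0.7
tool_pos: [0.228, 0.448, 0.3385]
tool_rot: [-0.137, 0.119, 0.983, 0.016]
contact_force: [0.6, -0.3, 1.1]
gripper_width: 0.999
grasp_force: 0.0
```

```bash
python3 -c "
from h import *
s=manip.state();print(s['time'],s['joint_pos'].round(3),s['tool_pos'].round(3),s['tool_rot'].round(3))"
```

```text
0.7 [ 0.816 -0.226  1.716  0.246  1.784 -0.477] [0.228 0.448 0.339] [-0.137  0.119  0.983  0.016]
```

```bash
cat >> h.py <<'E'
from scipy.spatial.transform import Rotation as Ro
def q2R(q): return Ro.from_quat([q[1],q[2],q[3],q[0]])
def tool(yaz,tilt):
    """tool y horizontal at azimuth yaz, tool z tilted by 'tilt' about y from straight down (deg)"""
    a=np.radians(yaz); y=np.array([np.cos(a),np.sin(a),0]); z=np.array([0,0,-1.])
    R0=Ro.from_matrix(np.c_[np.cross(y,z),y,z])
    return Ro.from_rotvec(np.radians(tilt)*y)*R0
def plan(pos,R,n=None):
    s=manip.state(); d=np.array(pos)-s["tool_pos"]; r=np.degrees((R*q2R(s["tool_rot"]).inv()).as_rotvec())
    m=max(np.linalg.norm(d)/.05,np.linalg.norm(r)/8.5); n=n or int(np.ceil(m))
    print("t",s["time"].__round__(2),"j",s["joint_pos"].round(2),"F",s["contact_force"].round(1),"d",d.round(4),"r",r.round(2),"n",n,"step",(d/n).round(4),(r/n).round(2))
E
python3 - <<'E'
from h import *
plan((.50,-.39,.36),tool(13.8,65)); print(tool(13.8,65).as_matrix().round(3))
E
```

```text
t 0.7 j [ 0.82 -0.23  1.72  0.25  1.78 -0.48] F [ 0.6 -0.3  1.1] d [ 0.272  -0.838   0.0215] r [ 36.43  36.41 -58.39] n 18 step [ 0.0151 -0.0466  0.0012] [ 2.02  2.02 -3.24]
[[-0.101  0.971 -0.216]
 [ 0.41   0.239  0.88 ]
 [ 0.906 -0.    -0.423]]
```

Request:
play_rows:
  series:
    - [[0.03,-0.036,0.002,1.82,1.82,-2.92,1],[0.03,-0.036,0.002,1.82,1.82,-2.92,1],[0.03,-0.036,0.002,1.82,1.82,-2.92,1],[0.03,-0.036,0.002,1.82,1.82,-2.92,1],[0.03,-0.036,0.002,1.82,1.82,-2.92,1],[0.03,-0.036,0.002,1.82,1.82,-2.92,1],[0.03,-0.036,0.002,1.82,1.82,-2.92,1],[0.03,-0.036,0.002,1.82,1.82,-2.92,1],[0.03,-0.036,0.002,1.82,1.82,-2.92,1],[0,-0.046,0.002,1.82,1.82,-2.92,1]]

```text
time: 1.7
tool_pos: [0.4988, 0.0783, 0.3579]
tool_rot: [-0.298, 0.34, 0.873, 0.186]
contact_force: [-0.4, -0.4, -0.8]
gripper_width: 0.999
grasp_force: 0.0
```

Request:
play_rows:
  series:
    - [[0,-0.046,0,1.82,1.82,-2.92,1],[0,-0.046,0,1.82,1.82,-2.92,1],[0,-0.046,0,1.82,1.82,-2.92,1],[0,-0.046,0,1.82,1.82,-2.92,1],[0,-0.046,0,1.82,1.82,-2.92,1],[0,-0.046,0,1.82,1.82,-2.92,1],[0,-0.046,0,1.82,1.82,-2.92,1],[0,-0.046,0,1.82,1.82,-2.92,1],[0,-0.046,0,1.82,1.82,-2.92,1],[0,-0.046,0,1.82,1.82,-2.92,1]]

```text
time: 2.7
tool_pos: [0.4967, -0.3819, 0.3584]
tool_rot: [-0.423, 0.521, 0.663, 0.332]
contact_force: [0.8, -0.2, 0.2]
gripper_width: 1.001
grasp_force: 0.0
```

```bash
python3 - <<'E'
from h import *
plan((.4967,-.3927,.197),tool(13.8,65))
f=grab("scene","s1")
E
```

```text
t 2.7 j [-0.93  0.57  1.04  0.66  2.53 -0.83] F [ 0.8 -0.2  0.2] d [ 0.     -0.0108 -0.1614] r [-0.09 -0.04  0.14] n 4 step [ 0.     -0.0027 -0.0404] [-0.02 -0.01  0.04]
```

View pics/s1.png

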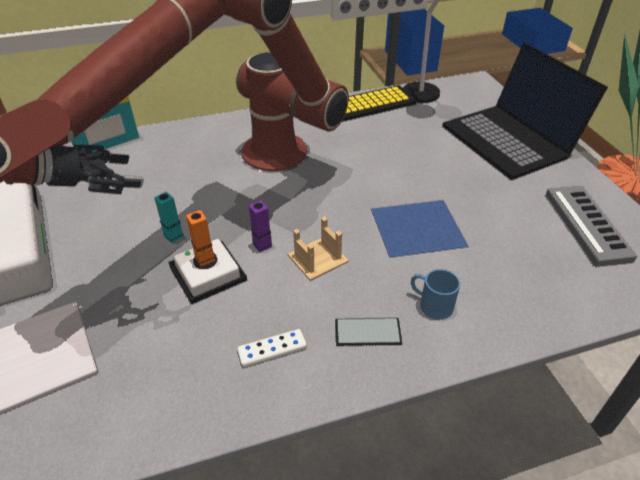

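The gripper is at scene (95,170), clear to the right of the grip, tilted as planned, and all objects are undisturbed. Next I descend to the pre-grasp pose.

Request:
play_rows:
  series:
    - [[0,-0.005,-0.04,0,0,0,1],[0,-0.005,-0.04,0,0,0,1],[0,0,-0.04,0,0,0,1],[0,0,-0.041,0,0,0,1],[0,0,0,0,0,0,1]]

```text
time: 3.25
tool_pos: [0.4952, -0.3877, 0.1907]
tool_rot: [-0.428, 0.52, 0.66, 0.333]
contact_force: [-0.6, 1.4, -1.5]
gripper_width: 1.002
grasp_force: 0.0
```

```bash
python3 - <<'E'
from h import *
plan((.4686,-.2783,.142),tool(13.8,65),10)
f=grab("wrist","w1");print(f["mtx"])
E
```

```text
t 3.25 j [-0.94  0.71  1.13  0.51  2.35 -1.03] F [-0.6  1.4 -1.5] d [-0.0266  0.1094 -0.0487] r [-0.55 -0.45  0.05] n 10 step [-0.0027  0.0109 -0.0049] [-0.05 -0.04  0.  ]
[[371.64829954   0.         316.37471069]
 [  0.         371.64829954 234.42242598]
 [  0.           0.           1.        ]]
```

View pics/w1.png

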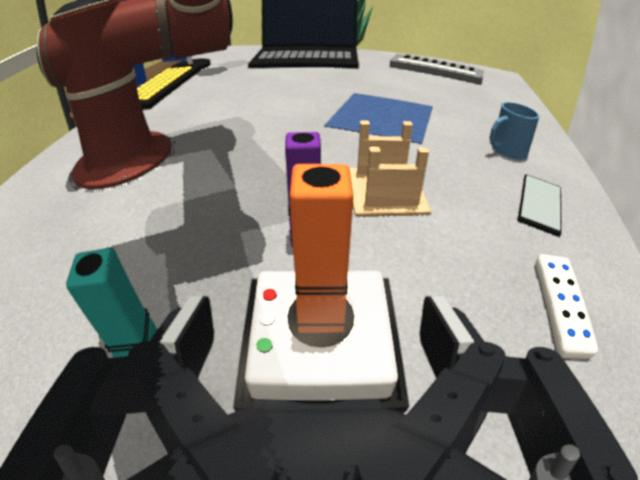

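The wrist view shows the orange grip centred between the fingers (column 322, finger midpoint about 318) with its faces square to the pads. I'll advance and close.

Request:
play_rows:
  series:
    - [[-0.0027,0.011,-0.005,0,0,0,1],[-0.0027,0.011,-0.005,0,0,0,1],[-0.0027,0.011,-0.005,0,0,0,1],[-0.0027,0.011,-0.005,0,0,0,1],[-0.0027,0.011,-0.005,0,0,0,1],[-0.0027,0.011,-0.005,0,0,0,1],[-0.0027,0.011,-0.005,0,0,0,1],[-0.0027,0.011,-0.005,0,0,0,1],[-0.0027,0.011,-0.005,0,0,0,1],[-0.0027,0.011,-0.004,0,0,0,1]]

```text
time: 4.3
tool_pos: [0.4701, -0.2796, 0.1499]
tool_rot: [-0.422, 0.52, 0.664, 0.332]
contact_force: [-0.1, 0.8, -0.7]
gripper_width: 0.999
grasp_force: 0.0
```

Request:
play_rows:
  series:
    - [[0,0,0,0,0,0,0.4],[0,0,0,0,0,0,0.2],[0,0,0,0,0,0,0.1],[0,0,0,0,0,0,0.1],[0,0,0,0,0,0,0.1],[0,0,0,0,0,0,0.1],[0,0,0,0,0,0,0.1],[0,0,0,0,0,0,0.1]]

```text
time: 5.1
tool_pos: [0.4705, -0.2804, 0.1497]
tool_rot: [-0.422, 0.52, 0.664, 0.332]
contact_force: [3.8, -2.0, 3.3]
gripper_width: 0.433
grasp_force: 62.4
```

```bash
python3 - <<'E'
from h import *
plan((.4686,-.2783,.142),tool(13.8,65),1)
s=manip.state();print(s["ft_torque"])
# twist step: rotation about vertical axis through spindle by -8 deg x5
c=np.array([.4727,-.295]);p=s["tool_pos"][:2]-c
for i in range(5):
    a=np.radians(-8);q=np.array([[np.cos(a),-np.sin(a)],[np.sin(a),np.cos(a)]])@p;print((q-p).round(4));p=q
E
```

```text
t 5.1 j [-0.88  0.55  1.43  0.5   2.18 -1.06] F [ 3.8 -2.   3.3] d [-0.0019  0.0021 -0.0077] r [0.07 0.15 0.03] n 1 step [-0.0019  0.0021 -0.0077] [0.07 0.15 0.03]
[-0.17726073 -0.45407319 -0.43252692]
[0.002  0.0002]
[ 0.0021 -0.0001]
[ 0.002  -0.0004]
[ 0.0019 -0.0007]
[ 0.0018 -0.0009]
```

Request:
play_rows:
  series:
    - [[0.002,0.0002,0.0003,0,0,-8,0.1],[0.0021,-0.0001,0.0006,0,0,-8,0.1],[0.002,-0.0004,0.0006,0,0,-8,0.1],[0.0019,-0.0007,0.0006,0,0,-8,0.1],[0,0,0,0,0,0,0.1]]

```text
time: 5.6
tool_pos: [0.4781, -0.281, 0.1497]
tool_rot: [-0.312, 0.685, 0.493, 0.437]
contact_force: [9.6, -0.3, -8.0]
gripper_width: 0.435
grasp_force: 61.9
```

```bash
python3 - <<'E'
from h import *
s=manip.state();print(s["contact_force"],s["ft_torque"],s["tool_pos"],s["joint_pos"].round(2),s["grasp_force"],np.degrees((tool(13.8,65).inv()*q2R(s["tool_rot"])).magnitude()))
R=q2R(s["tool_rot"]).as_matrix(); print("axis pt",(s["tool_pos"]-.019*R[:,2]).round(4))
E
```

```text
[ 9.55360799 -0.25835656 -7.98143333] [-1.15175006 -0.83694372 -1.24804463] [ 0.47812554 -0.2809913   0.14970736] [-1.03  0.37  1.68  0.82  1.9  -0.78] 61.93917989730835 32.49391459300686
axis pt [ 0.4726 -0.2973  0.1578]
```

Request:
play_rows:
  series:
    - [[-0.0015,0.0007,0.0006,0,0,8,0.1],[-0.0016,0.0004,0.0006,0,0,8,0.1],[-0.0017,0.0001,0.0006,0,0,8,0.1],[-0.0016,-0.0002,0.0006,0,0,8,0.1],[0.002,0.0002,0.0006,0,0,-8,0.1],[0.0021,-0.0001,0.0006,0,0,-8,0.1],[0.002,-0.0004,0.0006,0,0,-8,0.1],[0.0019,-0.0007,0.0006,0,0,-8,0.1]]

```text
time: 6.4
tool_pos: [0.4799, -0.2806, 0.1529]
tool_rot: [-0.313, 0.686, 0.492, 0.435]
contact_force: [7.4, 1.4, -9.2]
gripper_width: 0.439
grasp_force: 62.1
```

```bash
cat > st.py <<'E'
from h import *
s=manip.state();R=q2R(s["tool_rot"]).as_matrix()
print(s["contact_force"].round(1),s["ft_torque"].round(2),s["tool_pos"].round(4),s["joint_pos"].round(2),"y az",np.degrees(np.arctan2(R[1,1],R[0,1])).round(1),"axis pt",(s["tool_pos"]-.019*R[:,2]).round(4))
E
python3 st.py
```

```text
[ 7.4  1.4 -9.2] [-1.44 -0.43 -0.66] [ 0.4799 -0.2806  0.1529] [-1.03  0.37  1.68  0.82  1.9  -0.77] y az -18.6 axis pt [ 0.4744 -0.2969  0.161 ]
```

Request:
play_rows:
  series:
    - [[-0.0015,0.0007,0.0006,0,0,8,0.1],[-0.0016,0.0004,0.0006,0,0,8,0.1],[-0.0017,0.0001,0.0006,0,0,8,0.1],[-0.0016,-0.0002,0.0006,0,0,8,0.1],[0.002,0.0002,0.0006,0,0,-8,0.1],[0.0021,-0.0001,0.0006,0,0,-8,0.1],[0.002,-0.0004,0.0006,0,0,-8,0.1],[0.0019,-0.0007,0.0006,0,0,-8,0.1]]

```text
time: 7.2
tool_pos: [0.4803, -0.2802, 0.1569]
tool_rot: [-0.315, 0.686, 0.492, 0.434]
contact_force: [3.5, 2.9, -10.9]
gripper_width: 0.437
grasp_force: 63.8
```

```bash
python3 st.py; python3 - <<'E'
from h import *
f=grab("scene","s2"); a=ld("scene0")["frame"]; b=f["frame"]
cv2.imwrite("pics/c3.png",np.hstack([cv2.resize(i[180:310,140:270],(400,400),interpolation=cv2.INTER_CUBIC) for i in(a,b)]))
E
```

```text
[  3.5   2.9 -10.9] [-1.45  0.04 -0.21] [ 0.4803 -0.2802  0.1569] [-1.03  0.36  1.68  0.82  1.91 -0.76] y az -18.5 axis pt [ 0.4749 -0.2965  0.1649]
```

View pics/c3.png

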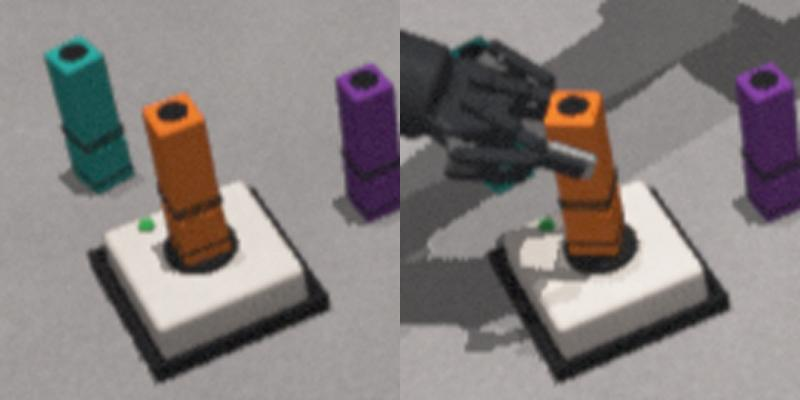

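The left half is before and the right half is now. The grip has risen about 7 mm (its lower band has moved up), and the white box is still home in the dock. Continuing.

Request:
play_rows:
  series:
    - [[-0.0019,0.0007,0.0005,0,0,8,0.1],[-0.002,0.0004,0.0005,0,0,8,0.1],[-0.0021,0.0001,0.0005,0,0,8,0.1],[-0.002,-0.0002,0.0005,0,0,8,0.1],[-0.002,-0.0005,0.0005,0,0,8,0.1],[0.002,0.0005,0.0005,0,0,-8,0.1],[0.002,0.0002,0.0005,0,0,-8,0.1],[0.0021,-0.0001,0.0005,0,0,-8,0.1],[0.002,-0.0004,0.0005,0,0,-8,0.1],[0.0019,-0.0007,0.0005,0,0,-8,0.1]]

```text
time: 8.25
tool_pos: [0.4806, -0.2802, 0.1629]
tool_rot: [-0.315, 0.685, 0.493, 0.435]
contact_force: [2.7, 4.3, -8.6]
gripper_width: 0.438
grasp_force: 64.1
```

```bash
python3 st.py
```

```text
[ 2.7  4.3 -8.6] [-1.16 -0.07 -0.18] [ 0.4806 -0.2802  0.1629] [-1.03  0.36  1.67  0.82  1.92 -0.76] y az -18.4 axis pt [ 0.4751 -0.2966  0.171 ]
```

Request:
play_rows:
  series:
    - [[-0.0019,0.0007,0.0005,0,0,8,0.1],[-0.002,0.0004,0.0005,0,0,8,0.1],[-0.0021,0.0001,0.0005,0,0,8,0.1],[-0.002,-0.0002,0.0005,0,0,8,0.1],[-0.002,-0.0005,0.0005,0,0,8,0.1],[0.002,0.0005,0.0005,0,0,-8,0.1],[0.002,0.0002,0.0005,0,0,-8,0.1],[0.0021,-0.0001,0.0005,0,0,-8,0.1],[0.002,-0.0004,0.0005,0,0,-8,0.1],[0.0019,-0.0007,0.0005,0,0,-8,0.1]]

```text
time: 9.25
tool_pos: [0.4806, -0.2795, 0.1678]
tool_rot: [-0.316, 0.684, 0.492, 0.435]
contact_force: [4.1, 6.9, -9.1]
gripper_width: 0.439
grasp_force: 64.3
```

```bash
python3 st.py
```

```text
[ 4.1  6.9 -9.1] [-0.92 -0.2  -0.29] [ 0.4806 -0.2795  0.1678] [-1.03  0.35  1.67  0.82  1.92 -0.75] y az -18.4 axis pt [ 0.4752 -0.2959  0.1758]
```

Request:
play_rows:
  series:
    - [[-0.0019,0.0009,0.0005,0,0,8,0.1],[-0.002,0.0006,0.0005,0,0,8,0.1],[-0.0021,0.0003,0.0005,0,0,8,0.1],[-0.002,0.0,0.0005,0,0,8,0.1],[-0.002,-0.0005,0.0005,0,0,8,0.1],[0.002,0.0005,0.0005,0,0,-8,0.1],[0.002,0.0002,0.0005,0,0,-8,0.1],[0.0021,-0.0001,0.0005,0,0,-8,0.1],[0.002,-0.0004,0.0005,0,0,-8,0.1],[0.0019,-0.0007,0.0005,0,0,-8,0.1]]

```text
time: 10.25
tool_pos: [0.4807, -0.2791, 0.1727]
tool_rot: [-0.315, 0.685, 0.492, 0.435]
contact_force: [4.6, 4.0, -9.6]
gripper_width: 0.439
grasp_force: 64.5
```

Request:
play_rows:
  series:
    - [[-0.0019,0.0007,0.0006,0,0,8,0.1],[-0.002,0.0004,0.0006,0,0,8,0.1],[-0.0021,0.0001,0.0006,0,0,8,0.1],[-0.002,-0.0002,0.0006,0,0,8,0.1],[-0.002,-0.0005,0.0006,0,0,8,0.1],[0.002,0.0005,0.0006,0,0,-8,0.1],[0.002,0.0002,0.0006,0,0,-8,0.1],[0.0021,-0.0001,0.0006,0,0,-8,0.1],[0.002,-0.0004,0.0006,0,0,-8,0.1],[0.0019,-0.0007,0.0006,0,0,-8,0.1]]

```text
time: 11.25
tool_pos: [0.4801, -0.2791, 0.1802]
tool_rot: [-0.316, 0.684, 0.493, 0.435]
contact_force: [-0.0, 4.1, -2.8]
gripper_width: 0.44
grasp_force: 65.2
```

```bash
python3 st.py
```

```text
[-0.   4.1 -2.8] [-0.23  0.27  0.15] [ 0.4801 -0.2791  0.1802] [-1.03  0.33  1.67  0.83  1.94 -0.74] y az -18.3 axis pt [ 0.4747 -0.2955  0.1882]
```

Request:
play_rows:
  series:
    - [[0,0,0.004,0,0,0,0.1],[0,0,0.005,0,0,0,0.1],[0,0,0.006,0,0,0,0.1],[0,0,0.01,0,0,0,0.1],[0,0,0.02,0,0,0,0.1],[0,0,0.03,0,0,0,0.1],[0,0,0.04,0,0,0,0.1],[0,0,0.03,0,0,0,0.1]]

```text
time: 12.05
tool_pos: [0.4815, -0.2803, 0.3311]
tool_rot: [-0.313, 0.683, 0.497, 0.435]
contact_force: [-0.5, -0.5, -2.0]
gripper_width: 0.436
grasp_force: 65.4
```

```bash
python3 st.py; python3 - <<'E'
from h import *
f=grab("scene","s3"); cv2.imwrite("pics/c4.png",cv2.resize(f["frame"][120:320,120:360],(720,600),interpolation=cv2.INTER_CUBIC))
E
```

```text
[-0.5 -0.5 -2. ] [-0.67  0.21  0.01] [ 0.4815 -0.2803  0.3311] [-1.03  0.17  1.59  0.92  2.09 -0.54] y az -18.1 axis pt [ 0.4762 -0.2967  0.3392]
```

View pics/c4.png

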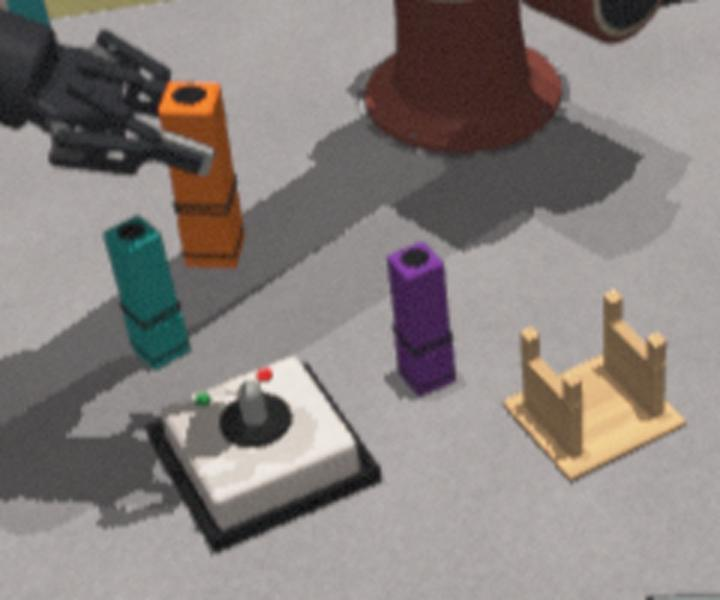

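The grip is off and held at c4 (200,170). The bare spindle is at c4 (253,400) and the joystick is home in the dock. Now I carry the grip to the mat and turn it on its side.

```bash
python3 - <<'E'
from h import *
plan((.4798,.3128,.20),tool(-6.3,-25),20)
E
```

```text
t 12.1 j [-1.03  0.17  1.58  0.92  2.09 -0.54] F [ 2.  -0.8  2.4] d [-0.0025  0.5941 -0.1366] r [-87.6   19.46   8.69] n 20 step [-0.0001  0.0297 -0.0068] [-4.38  0.97  0.43]
```

Request:
play_rows:
  series:
    - [[0,0.03,0,-4.38,0.97,0.43,0.1],[0,0.03,0,-4.38,0.97,0.43,0.1],[0,0.03,0,-4.38,0.97,0.43,0.1],[0,0.03,0,-4.38,0.97,0.43,0.1],[0,0.03,0,-4.38,0.97,0.43,0.1],[0,0.03,0,-4.38,0.97,0.43,0.1],[0,0.03,0,-4.38,0.97,0.43,0.1],[0,0.03,0,-4.38,0.97,0.43,0.1],[0,0.03,0,-4.38,0.97,0.43,0.1],[0,0.03,0,-4.38,0.97,0.43,0.1]]

```text
time: 13.1
tool_pos: [0.4807, 0.0213, 0.3288]
tool_rot: [-0.091, 0.766, 0.619, 0.15]
contact_force: [0.6, 0.7, -2.7]
gripper_width: 0.439
grasp_force: 65.4
```

Request:
play_rows:
  series:
    - [[0,0.03,-0.01,-4.38,0.97,0.43,0.1],[0,0.03,-0.01,-4.38,0.97,0.43,0.1],[0,0.03,-0.01,-4.38,0.97,0.43,0.1],[0,0.03,-0.01,-4.38,0.97,0.43,0.1],[0,0.03,-0.015,-4.38,0.97,0.43,0.1],[0,0.03,-0.015,-4.38,0.97,0.43,0.1],[0,0.03,-0.015,-4.38,0.97,0.43,0.1],[0,0.03,-0.015,-4.38,0.97,0.43,0.1],[0,0.028,-0.015,-4.38,0.97,0.43,0.1],[0,0.026,-0.015,-4.38,0.97,0.43,0.1]]

```text
time: 14.1
tool_pos: [0.4808, 0.3163, 0.1979]
tool_rot: [0.143, 0.732, 0.647, -0.158]
contact_force: [0.8, -0.4, -2.2]
gripper_width: 0.436
grasp_force: 65.4
```

```bash
python3 - <<'E'
from h import *
plan((.4798,.3128,.03),tool(-6.3,-25))
f=grab("scene","s4"); cv2.imwrite("pics/c5.png",cv2.resize(f["frame"][100:300,300:540],(720,600),interpolation=cv2.INTER_CUBIC))
E
```

```text
t 14.1 j [ 0.61  0.17  1.59 -0.32  1.67  0.74] F [ 0.8 -0.4 -2.2] d [-0.001  -0.0035 -0.1679] r [-0.28  0.31  0.63] n 4 step [-0.0003 -0.0009 -0.042 ] [-0.07  0.08  0.16]
```

View pics/c5.png

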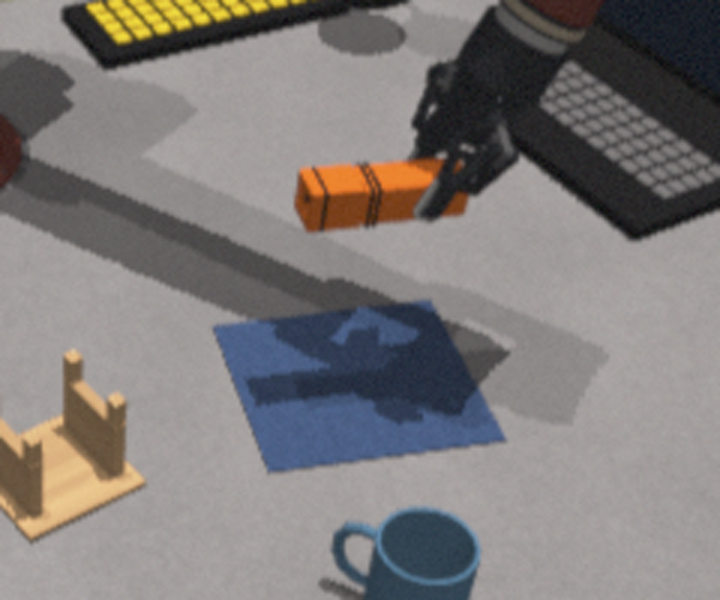

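The grip is level in the fingers at c5 (380,195), above the mat, with its foot end to the left. Now lowering.

Request:
play_rows:
  series:
    - [[0,-0.002,-0.04,0,0,0.3,0.1],[0,-0.001,-0.04,0,0,0.3,0.1],[0,0,-0.04,0,0,0,0.1],[0,0,-0.03,0,0,0,0.1],[0,0,-0.01,0,0,0,0.1],[0,0,-0.005,0,0,0,0.1],[0,0,0,0,0,0,0.1]]

```text
time: 14.85
tool_pos: [0.4819, 0.3114, 0.0332]
tool_rot: [0.144, 0.729, 0.651, -0.157]
contact_force: [-0.0, -0.2, -1.1]
gripper_width: 0.435
grasp_force: 65.3
```

Request:
play_rows:
  series:
    - [[0,0,-0.004,0,0,0,0.1],[0,0,-0.004,0,0,0,0.1],[0,0,-0.003,0,0,0,0.1],[0,0,0,0,0,0,0.1]]

```text
time: 15.25
tool_pos: [0.481, 0.3107, 0.0207]
tool_rot: [0.144, 0.728, 0.651, -0.158]
contact_force: [-0.8, 0.2, -3.7]
gripper_width: 0.436
grasp_force: 65.4
```

Request:
play_rows:
  series:
    - [[0,0,-0.004,0,0,0,0.1],[0,0,-0.003,0,0,0,0.1],[0,0,-0.003,0,0,0,0.1],[0,0,0,0,0,0,0.1]]

```text
time: 15.65
tool_pos: [0.4808, 0.3105, 0.0101]
tool_rot: [0.144, 0.728, 0.651, -0.158]
contact_force: [0.7, -0.6, -2.8]
gripper_width: 0.437
grasp_force: 65.4
```

Request:
play_rows:
  series:
    - [[0,0,-0.002,0,0,0,0.1],[0,0,-0.001,0,0,0,0.1],[0,0,0,0,0,0,0.1]]

```text
time: 15.95
tool_pos: [0.4813, 0.3108, 0.0079]
tool_rot: [0.144, 0.728, 0.651, -0.158]
contact_force: [-1.3, -0.8, -2.0]
gripper_width: 0.442
grasp_force: 65.6
```

Request:
play_rows:
  series:
    - [[0,0,-0.001,0,0,0,0.1],[0,0,-0.001,0,0,0,0.1],[0,0,0,0,0,0,0.1]]

```text
time: 16.25
tool_pos: [0.4814, 0.3108, 0.0077]
tool_rot: [0.144, 0.728, 0.651, -0.158]
contact_force: [-3.9, -1.4, 6.6]
gripper_width: 0.436
grasp_force: 66.5
```

```bash
python3 st.py
```

```text
[-3.9 -1.4  6.6] [-0.06  0.7  -0.12] [0.4814 0.3108 0.0077] [ 0.6   0.38  1.69 -0.33  1.38  0.83] y az -6.4 axis pt [0.4822 0.3187 0.0249]
```

Request:
play_rows:
  series:
    - [[0,0,0,0,0,0,0.5],[0,0,0,0,0,0,0.6],[0,0,0,0,0,0,0.75],[0,0,0,0,0,0,0.75],[0.001,0.008,0.018,0,0,0,0.8],[0.002,0.012,0.027,0,0,0,0.9],[0.002,0.015,0.034,0,0,0,1],[0.002,0.015,0.034,0,0,0,1]]

```text
time: 17.05
tool_pos: [0.4879, 0.3608, 0.1194]
tool_rot: [0.144, 0.728, 0.651, -0.158]
contact_force: [1.6, 0.7, -0.7]
gripper_width: 1.0
grasp_force: 0.0
```

```bash
python3 - <<'E'
from h import *
f=grab("top","t2"); cv2.imwrite("pics/c6.png",cv2.resize(f["frame"][200:320,120:280],(800,600),interpolation=cv2.INTER_CUBIC))
plan((.477,.287,.12),tool(-6.3,0))
E
```

```text
t 17.1 j [ 0.66  0.31  1.54 -0.31  1.58  0.81] F [0.3 1.9 5. ] d [-0.0141 -0.078  -0.0069] r [24.15 -1.97  0.15] n 3 step [-0.0047 -0.026  -0.0023] [ 8.05 -0.66  0.05]
```

View pics/c6.png

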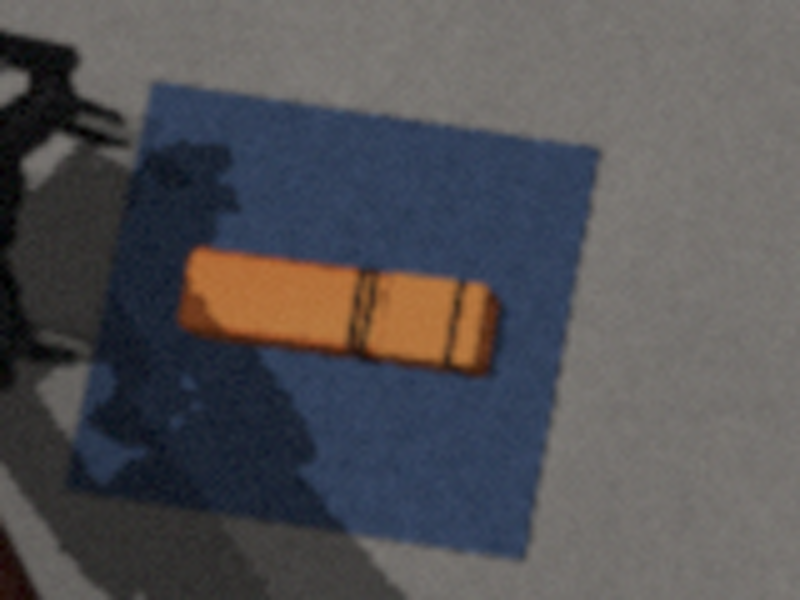

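The grip lies flat and alone on the mat, with the top face corners at about c6 (190,248), (490,284), (478,365), (182,325). The gripper is clear at the left.

```bash
python3 - <<'E'
from h import *
f=ld("top0"); t=ld("t2"); im=t["frame"]
P=np.array([back(t,120+(x+.5)/5-.5,200+(y+.5)/5-.5,.041) for x,y in[(190,248),(490,284),(478,365),(182,325)]])
print(P.mean(0),[np.linalg.norm(P[i]-P[(i+1)%4]).round(3) for i in range(4)],np.degrees(np.arctan2(*(P[0]-P[1])[1::-1])),np.degrees(np.arctan2(*(P[3]-P[2])[1::-1])))
# colour check of orange outline
hsv=cv2.cvtColor(im,cv2.COLOR_BGR2HSV); m=cv2.inRange(hsv,(5,150,130),(20,255,255)); m[:,:120]=0;m[:,280:]=0
c=max(cv2.findContours(m,0,2)[0],key=cv2.contourArea); r=cv2.minAreaRect(c); b=np.array([back(t,u,v,.041) for u,v in cv2.boxPoints(r)])
print(b.mean(0),[ (np.linalg.norm(b[i]-b[i-1]).round(3),np.degrees(np.arctan2(*(b[i]-b[i-1])[1::-1])).round(1)) for i in range(4)])
E
```

```text
[0.47607412 0.28034667 0.041     ] [np.float64(0.141), np.float64(0.038), np.float64(0.138), np.float64(0.036)] 84.47608014314304 83.66695502710382
[0.47863844 0.31039266 0.041     ] [(np.float64(0.077), np.float64(83.8)), (np.float64(0.036), np.float64(-3.0)), (np.float64(0.078), np.float64(-96.3)), (np.float64(0.036), np.float64(176.3))]
```

Request:
play_rows:
  series:
    - [[-0.003,-0.02,0,8.05,-0.66,0,1],[-0.003,-0.02,0,8.05,-0.66,0,1],[-0.003,-0.02,0,8.05,-0.66,0,1],[-0.002,-0.02,-0.01,0,0,0,1],[0,0,-0.02,0,0,0,1],[0,0,0,0,0,0,1]]

```text
time: 17.7
tool_pos: [0.4752, 0.279, 0.0861]
tool_rot: [-0.001, 0.746, 0.666, -0.008]
contact_force: [-0.4, -0.6, -0.2]
gripper_width: 0.999
grasp_force: 0.0
```

```bash
python3 - <<'E'
from h import *
plan((.4768,.2805,.008),tool(-6,0),10)
E
```

```text
t 17.7 j [ 0.4   0.02  1.9  -0.    1.24  0.51] F [-0.4 -0.6 -0.2] d [ 0.0016  0.0015 -0.0781] r [ 0.5  -0.78  0.41] n 10 step [ 0.0002  0.0001 -0.0078] [ 0.05 -0.08  0.04]
```

Request:
play_rows:
  series:
    - [[0.0015,0.0015,-0.01,0.5,-0.8,0.4,1],[0,0,-0.015,0,0,0,1],[0,0,-0.015,0,0,0,1],[0,0,-0.015,0,0,0,1],[0,0,-0.01,0,0,0,1],[0,0,-0.008,0,0,0,1],[0,0,-0.003,0,0,0,1],[0,0,0,0,0,0,1]]

```text
time: 18.5
tool_pos: [0.4785, 0.2822, 0.0124]
tool_rot: [0.001, 0.743, 0.67, 0.002]
contact_force: [-0.0, -0.8, 0.7]
gripper_width: 1.003
grasp_force: 0.0
```

Request:
play_rows:
  series:
    - [[0,0,0,0,0,0,0.6],[0,0,0,0,0,0,0.4],[0,0,0,0,0,0,0.1],[0,0,0,0,0,0,0.1],[0,0,0,0,0,0,0.1],[0,0,0,0,0,0,0.1],[0,0,0,0,0,0,0.1]]

```text
time: 19.2
tool_pos: [0.4794, 0.2825, 0.0137]
tool_rot: [0.001, 0.743, 0.67, 0.003]
contact_force: [0.5, -0.0, 5.0]
gripper_width: 0.434
grasp_force: 62.6
```

Request:
play_rows:
  series:
    - [[0,0,0.01,0,0,0,0.1],[0,0,0.03,0,0,0,0.1],[0,0,0.05,0,0,0,0.1],[0,0,0.05,0,0,0,0.1],[0,0,0.04,0,0,0,0.1],[0,0,0.02,0,0,0,0.1],[0,0,0,0,0,0,0.1]]

```text
time: 19.9
tool_pos: [0.4802, 0.283, 0.2169]
tool_rot: [0.002, 0.743, 0.67, 0.006]
contact_force: [-0.8, 1.1, -2.5]
gripper_width: 0.439
grasp_force: 62.0
```

```bash
python3 - <<'E'
from h import *
plan((.509,-.0135,.2),tool(16,0))
t=grab("top","t3");hsv=cv2.cvtColor(t["frame"],cv2.COLOR_BGR2HSV); m=cv2.inRange(hsv,(4,120,60),(20,255,255)); 
for c in cv2.findContours(m,0,2)[0]:
    if cv2.contourArea(c)>60: print(cv2.minAreaRect(c))
E
```

```text
t 19.9 j [ 0.4  -0.11  1.79 -0.    1.44  0.5 ] F [-0.8  1.1 -2.5] d [ 0.0288 -0.2965 -0.0169] r [-0.39  0.59 21.92] n 6 step [ 0.0048 -0.0494 -0.0028] [-0.07  0.1   3.65]
((262.6164855957031, 467.3561706542969), (10.065539360046387, 20.833324432373047), 20.556045532226562)
((317.28765869140625, 441.23284912109375), (33.23968505859375, 14.044938087463379), 20.556047439575195)
((189.1615447998047, 247.2077178955078), (26.915536880493164, 20.71380043029785), 7.125016689300537)
((158.6318817138672, 336.30401611328125), (310.5313415527344, 79.82142639160156), 73.80371856689453)
```

```bash
cat > rack.py <<'E'
from h import *
from scipy.optimize import minimize
from itertools import product
B=[(0,0,110,120,0,8)]+[(x,y,w,12,8,h) for y in(-42,42) for x,w,h in((0,78,70),(-32.5,13,96),(32.5,13,96))]
V=[np.array([(x+i*w/2,y+j*l/2,k) for i,j,k in product((-1,1),(-1,1),(a,b))])/1e3 for x,y,w,l,a,b in B]
K=4
def mask(f,p,box):
    c,s=np.cos(p[2]),np.sin(p[2]); m=np.zeros(((box[3]-box[1])*K,(box[2]-box[0])*K),np.uint8)
    for v in V:
        X=np.c_[p[0]+c*v[:,0]-s*v[:,1],p[1]+s*v[:,0]+c*v[:,1],v[:,2]]
        q=((np.array([proj(f,x) for x in X])-box[:2]+.5)*K-.5)
        cv2.fillConvexPoly(m,cv2.convexHull((q*16).round().astype(np.int32)),255,shift=4)
    return m
obs=[]
for tag,box in(("scene0",(280,205,360,285)),("top0",(275,215,355,290))):
    f=ld(tag); im=cv2.resize(f["frame"][box[1]:box[3],box[0]:box[2]],None,fx=K,fy=K,interpolation=cv2.INTER_CUBIC)
    d=im[...,2].astype(float)-im[...,0]; obs.append((f,box,((d>18)*255).astype(np.uint8)))
def cost(p,o): return sum((cv2.GaussianBlur(cv2.absdiff(mask(f,p,b),m),(0,0),.1)>0).sum() for f,b,m in o)
for o in(obs,obs[:1],obs[1:]):
    r=min((minimize(cost,[x,-.013,np.radians(16.)],(o,),method="Nelder-Mead",options=dict(initial_simplex=[[x,-.013,.28],[x+.004,-.013,.28],[x,-.009,.28],[x,-.013,.32]],xatol=1e-5)) for x in(.505,.510)),key=lambda r:r.fun)
    print(r.x[:2].round(4),np.degrees(r.x[2]).round(2),r.fun,sum((m>0).sum() for _,_,m in o))
E
python3 rack.py
```

```text
[ 0.5075 -0.0123] 16.15 1732.0 71002
[ 0.5061 -0.012 ] 16.02 383.0 32322
[ 0.5082 -0.0128] 16.03 590.0 38680
```

Request:
play_rows:
  series:
    - [[0.005,-0.049,0,0,0,3.65,0.1],[0.005,-0.049,0,0,0,3.65,0.1],[0.005,-0.049,0,0,0,3.65,0.1],[0.005,-0.049,0,0,0,3.65,0.1],[0.005,-0.049,0,0,0,3.65,0.1],[0.004,-0.049,0,0,0,3.65,0.1],[0,0,0,0,0,0,0.1]]

```text
time: 20.65
tool_pos: [0.5061, -0.0166, 0.2092]
tool_rot: [-0.002, 0.605, 0.796, 0.001]
contact_force: [-0.7, 0.4, -1.1]
gripper_width: 0.433
grasp_force: 61.8
```

```bash
python3 - <<'E'
from h import *
plan((.507,-.0105,.105),tool(16.1,0),6)
E
```

```text
t 20.65 j [-0.18 -0.22  1.91  0.    1.46 -0.45] F [-0.7  0.4 -1.1] d [ 0.0009  0.0061 -0.1042] r [-0.15 -0.11  0.51] n 6 step [ 0.0002  0.001  -0.0174] [-0.03 -0.02  0.08]
```

Request:
play_rows:
  series:
    - [[0.001,0.003,-0.02,0,0,0.5,0.1],[0,0.003,-0.025,0,0,0,0.1],[0,0,-0.025,0,0,0,0.1],[0,0,-0.02,0,0,0,0.1],[0,0,-0.01,0,0,0,0.1],[0,0,0,0,0,0,0.1],[0,0,0,0,0,0,0.1]]

```text
time: 21.35
tool_pos: [0.5086, -0.0055, 0.1126]
tool_rot: [0.0, 0.598, 0.801, 0.003]
contact_force: [-0.0, -0.1, -2.4]
gripper_width: 0.432
grasp_force: 61.9
```

```bash
python3 - <<'E'
from h import *
plan((.507,-.0105,.082),tool(16.1,0),6)
E
```

```text
t 21.35 j [-0.16 -0.13  1.99  0.    1.27 -0.45] F [-0.  -0.1 -2.4] d [-0.0016 -0.005  -0.0306] r [-0.24  0.19 -0.38] n 6 step [-0.0003 -0.0008 -0.0051] [-0.04  0.03 -0.06]
```

Request:
play_rows:
  series:
    - [[-0.0016,-0.005,0,0,0,-0.4,0.1],[0,0,0,0,0,0,0.1],[0,0,-0.005,0,0,0,0.1],[0,0,-0.005,0,0,0,0.1],[0,0,-0.005,0,0,0,0.1],[0,0,0,0,0,0,0.1]]

```text
time: 21.95
tool_pos: [0.5062, -0.0106, 0.0965]
tool_rot: [-0.001, 0.601, 0.799, 0.002]
contact_force: [-0.3, -0.6, -2.2]
gripper_width: 0.433
grasp_force: 61.9
```

```bash
python3 - <<'E'
from h import *
plan((.507,-.0105,.082),tool(16.1,0),6)
E
```

```text
t 21.95 j [-0.17 -0.11  2.01  0.    1.24 -0.45] F [-0.3 -0.6 -2.2] d [ 0.0008  0.0001 -0.0145] r [-0.25  0.1   0.02] n 6 step [ 0.0001  0.     -0.0024] [-0.04  0.02  0.  ]
```

Bar bottom is now below the horn tops with no contact, so it is in the notches. Lowering to the floor.

Request:
play_rows:
  series:
    - [[0.0008,0,-0.004,0,0,0,0.1],[0,0,-0.004,0,0,0,0.1],[0,0,-0.003,0,0,0,0.1],[0,0,-0.002,0,0,0,0.1],[0,0,0,0,0,0,0.1]]

```text
time: 22.45
tool_pos: [0.5076, -0.0107, 0.0844]
tool_rot: [0.0, 0.601, 0.799, 0.003]
contact_force: [-0.1, -0.5, -2.6]
gripper_width: 0.432
grasp_force: 61.9
```

Request:
play_rows:
  series:
    - [[0,0,-0.001,0,0,0,0.1],[0,0,-0.001,0,0,0,0.1],[0,0,0,0,0,0,0.1]]

```text
time: 22.75
tool_pos: [0.5079, -0.0107, 0.0828]
tool_rot: [0.0, 0.601, 0.799, 0.003]
contact_force: [-0.4, 0.3, -2.6]
gripper_width: 0.438
grasp_force: 61.9
```

Request:
play_rows:
  series:
    - [[0,0,-0.001,0,0,0,0.1],[0,0,-0.001,0,0,0,0.1],[0,0,-0.001,0,0,0,0.1],[0,0,0,0,0,0,0.1]]

```text
time: 23.15
tool_pos: [0.5081, -0.0108, 0.0806]
tool_rot: [0.0, 0.601, 0.799, 0.003]
contact_force: [-2.9, -0.1, 3.3]
gripper_width: 0.433
grasp_force: 62.5
```

Contact came at TCP z = 0.0806, and home was predicted at 0.0807. Releasing and withdrawing.

Request:
play_rows:
  series:
    - [[0,0,0,0,0,0,0.5],[0,0,0,0,0,0,0.6],[0,0,0,0,0,0,0.75],[0,0,0,0,0,0,0.75],[0,0,0.01,0,0,0,0.75],[0,0,0.03,0,0,0,0.8],[0,0,0.05,0,0,0,0.8],[0,0,0.05,0,0,0,0.8],[0,0,0.05,0,0,0,0.8],[0,0.05,0.02,0,0,0,0.8]]

```text
time: 24.15
tool_pos: [0.5104, 0.0327, 0.2963]
tool_rot: [0.006, 0.604, 0.797, 0.005]
contact_force: [1.4, 1.7, 0.1]
gripper_width: 0.798
grasp_force: 0.0
```

Request:
play_rows:
  series:
    - [[0,0.05,0,0,0,0,0.8],[0,0.05,0,0,0,0,0.8],[0,0.05,0,0,0,0,0.8],[0,0.05,0,0,0,0,0.8],[0,0.05,0,0,0,0,0.8],[0,0,0,0,0,0,0.8]]

```text
time: 24.75
tool_pos: [0.5068, 0.2906, 0.2889]
tool_rot: [-0.0, 0.599, 0.801, 0.003]
contact_force: [-0.7, 0.1, 0.1]
gripper_width: 0.799
grasp_force: 0.0
```

```bash
python3 - <<'E'
from h import *
K=4; p=(.5075,-.0123); a=np.radians(16.1)
for n,roi in(("top",(270,210,360,290)),("scene",(270,180,370,290))):
    f=grab(n,n+"9"); x0,y0,x1,y1=roi
    hsv=cv2.cvtColor(f["frame"],cv2.COLOR_BGR2HSV)[y0:y1,x0:x1]
    m=cv2.inRange(hsv,(3,175,50),(18,255,255)); pts=np.argwhere(cv2.morphologyEx(m,cv2.MORPH_CLOSE,np.ones((5,5))))[:,::-1]
    r=cv2.minAreaRect((pts+[x0,y0]).astype(np.float32)); print(n,len(pts),"obs",np.round(r[0],1),np.round(r[1],1),round(r[2],1))
    X=[(p[0]+np.cos(a)*i-np.sin(a)*j,p[1]+np.sin(a)*i+np.cos(a)*j,z) for i in(-.019,.019) for j in(-.07,.07) for z in(.07,.108)]
    q=np.array([proj(f,x) for x in X],np.float32); r=cv2.minAreaRect(q); print("  expected",np.round(r[0],1),np.round(r[1],1),round(r[2],1))
    # change vs start, for bystanders (phone, remote, mug, dock)
    d=cv2.absdiff(f["frame"],ld(n+"0")["frame"]).max(2)
    for nm,b in (dict(mug=(200,122,248,180),phone=(266,124,338,174),remote=(356,143,426,172)) if n=="top" else dict(mug=(408,265,462,320),phone=(332,315,405,348),remote=(234,328,310,368))).items():
        print("  ",nm,(d[b[1]:b[3],b[0]:b[2]]>40).sum())
E
python3 st.py
```

```text
top 221 obs [312.7 247.6] [17.8 60.7] 76.3
  expected [313.9 246.2] [19.9 63.5] 75.6
   mug 0
   phone 0
   remote 0
scene 966 obs [317.4 232.4] [20.2 55.9] 64.3
  expected [317.1 233.3] [21.8 59.6] 65.0
   mug 0
   phone 0
   remote 0
[-0.3 -1.4 -1. ] [-0.01 -0.04 -0.  ] [0.5076 0.2866 0.2888] [ 0.39 -0.08  1.65  0.    1.57  0.1 ] y az 16.2 axis pt [0.5075 0.2866 0.3078]
```

The grip's position in both views matches home in the rack. The mug, phone and remote pictures are unchanged. Handing in.

```bash
python3 -c "
from plant import manip
print(manip.job_done())"
```

```text
the job is handed in; nothing more can be done
None
```

The job is handed in at about 25 s: I twisted the orange grip off with the joystick still home in its dock, laid it on its side on the mat and let go, then took it across its side and laid it in the rack's notches; the final images match it lying home, with the phone, remote and mug unmoved.

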